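Home a welded test plate against the presence switch of an inspection bed

TASK

Sweep the three steel offcuts off the inspection bed into the catch tray along its near edge. Then slide the welded test plate along the bed, without ramming it, until it lies square and flush against both the long fence and the end stop, so that its edge presses the switch lever all the way in, and leave it there. Do not disturb the aerosol can, the water bottle or the magnet yoke.

Things in the scene. Friction and masses are not known exactly. Their poses are not given: they have to be found in the camera images.
- bed: Fixed inspection bed, grey block with aluminium top. Origin on the table; x points across it away from the robot (bed turned up to 0.3 rad), y along it to the end stop, z up. Its flat top is at z = 50 mm and spans x -85 to +65 mm, y -220 to +220 mm. Near edge (x = -85 mm) and the y = -220 mm end are open.
- fence_mid (a point): Rigid steel fence along the bed's whole far edge, 14 mm high and 14 mm thick. The point is mid-length at the foot of its inner face (bed x = +65 mm, y = 0), with the bed's axes.
- stop_zone (a point): Middle of the zone of the end stop (bed x = 0, y = 126 mm, on the top). The stop: rigid steel bar 16 mm high across the bed, in two pieces (bed x -77 to -15 and +48 to +64 mm), lever in the gap, black switch box 32 mm high behind. Its front face, square to the fence, faces -y and is set anew within 14 mm either side of this point: not measured, find it by touch.
- tray_in (a point): Catch tray, steel, fixed along the bed's near edge. The point is the centre of its inner floor, 3 mm above the table, with the bed's axes. 120 mm (x) by 260 mm (y) outside, walls 3 mm, rim 35 mm above the table (15 mm below the bed's top), touching the bed.
- switch_lever (a joint): Angle (rad) of the 36 mm switch lever with a 10 mm black roller at its tip, on a vertical pin in the end stop's gap, 2 to 10 mm above the bed's top. 0 = free, roller 12 mm out of the stop's face at bed x about 2 mm; grows as it is pushed in: 0.29 = plate still 2 mm off, about 0.35 = plate flush. Spring about 1 N at the roller, too weak to shift the resting plate.
- plate: Dark welded steel plate, 96 mm (its x) by 120 mm (its y), 10 mm thick, low weld bead (1.5 mm) across its top along x. Origin: centre of the underside. 0.7 to 1.0 kg; sliding takes 3 to 7 N. Starts flat at the bed's -y end, up to 0.2 rad off the bed's axes. Too wide for a grip: push its edges. In place its axes match the bed's.
- offcut_block: Loose steel offcut, a block 24 x 20 x 18 mm high. Origin at the centre of its underside. Lies on the bed between plate and end stop.
- offcut_disc: Loose round steel offcut, 24 mm diameter, 18 mm high, standing on its flat end. Origin at the centre of its underside. Lies on the bed between plate and end stop.
- offcut_angle: Loose steel angle offcut, an L of 22 x 22 mm seen from above with legs 6 mm thick, 20 mm high. Origin at the centre of its underside. Lies on the bed between plate and end stop.
- spray_can: Bystander: aerosol can, 62 mm diameter, 170 mm tall, standing on the table past the +y end of the bed. Origin under its base.
- water_bottle: Bystander: clear water bottle, 64 mm diameter, 210 mm tall, standing on the table past the -y end of the bed. Origin under its base.
- yoke: Bystander: hand-held magnet yoke lying on the table beyond the fence, black and yellow, body 50 x 150 x 44 mm with two short steel legs towards its +x (100 mm overall in x). Origin under the body's middle.
Mind the look-alikes: they are no part of the job. Of the things like the plate, leave any that is pink or white; of the rest the smaller one is meant.

How it is judged:
By the outcome, as a careful person would: the job done as asked, in the order asked, and still so for the second after the job is handed in, with the robot touching nothing.
It also fails if it takes over 72 s, if anything falls off the work surface, if the arm or the gripper's body presses on something with over 40 N, if the wrist force passes 120 N, or if a joint passes its speed limit or range.

ROBOT

A 7-joint arm with a two-finger parallel gripper is mounted at the origin on the work surface. World frame = base frame: x ahead of the robot, y to its left, z up, the work surface at z = 0. Lengths are in m, angles in rad, forces in N, time in s.
With the tool pointing down it reaches from about 0.35 to 0.9 m from the base axis. Payload 8.1 kg.
Tool frame: the origin (TCP) lies midway between the tips of the shut fingers; the grasp point (between the pads) lies arm.grasp_offset behind it (arm.grasp_offset is the distance from the TCP to the grasp point, in m); z points along the fingers, y is the line along which they close (so a half turn about z gives the same grasp; the last joint's range is limited). The gripper opens to 92 mm and grips with 3 to 60 N. Pads are 19 mm wide; open, the fingers measure 130 mm over their backs; the gripper's body (75 mm by 190 mm) begins 47 mm behind the grasp point.
Start: joints at [-1.445, 0.434, 0.025, 1.573, -0.012, 1.134, -0.075], TCP at [0.142, 0.609, 0.187] pointing down, gripper open.
Joint ranges: [-2.62, 2.62], [-0.44, 2.09], [-1.27, 1.32], [0.08, 2.57], [-1.32, 4.46], [0.12, 2], [-2.74, 2.74]. Speed limits (rad/s): [2.22, 2.22, 3.01, 3.01, 3.14, 3.14, 3.14].

INTERFACE

Orientations are given as a rotation vector (axis times angle).
In Python, from cell import observe, imaging, arm gives the robot as it stands.
- The arm moves only by the tool apply_moves, never from a script. Its argument "commands" is a list of rows, each a list of 5 numbers: the opening in per cent of the stroke, from 0 (shut) to 100 (fully open), then the shift along the world's x, y, z in units of 0.06 m (1.0 is 0.06 m), then the turn about the world's z in units of 0.5 rad (1.0 is 0.5 rad). A call has 1 to 12 rows; each row shifts and turns the commanded pose from where the row before left it; what a row does not reach is not made up. A row lasts 1/8 s, in which the tool goes at most 62.5 mm and 10.7 degrees, less where a joint would pass 70% of its speed; a pose out of reach is approached as far as the arm can. A call with a number of a shift or a turn outside -1 to 1 is refused whole. A call with a gripper value outside its range is refused whole. The fingers move at their own pace and stop on an object; "newtons" is the grip in N (left out, the last holds). Time passes only in rows, so rows that do not move let the fingers close. It gives the time, the measured TCP pose, the force, the opening and the grip force at its end, in the units of the state.
- observe(): the state, without advancing time (a new reading comes with each control period).
- imaging.get_image(name): name is "scene" or "side" or "wrist"; returns (picture, depth): 400x640x3 uint8, red, green, blue; 400x640 float32, m along the optical axis (not along the pixel's ray), 0 where there is no reading.
- imaging.camera_params(name): a dict with "camera_matrix" (3x3 intrinsics, pixels), "origin" and "rotation" of the camera in the world; the wrist camera has in their place "tool_from_camera" (4x4, takes a point from camera to tool coordinates, whose origin is the TCP and whose axes are the flange's). Camera axes: x right, y up, looking along -z (the intrinsics and any distortion apply to the point x, -y, -z); pixel columns grow to the right and rows downward; lengths in m; the calibration is good to about 2 mm. A picture is of the moment at which its call begins: read the wrist's pose just before it. camera_params takes no time and is no camera call.
- arm.sign_off(): hands the job in; it is judged then, once.
The state is a dict: "clock": time; "joints": joint angles; "dq": joint speeds; "joint_efforts": joint torques, N m; "position": TCP position; "ee_rot": TCP orientation; "force": force on the tool from outside, world axes, zero at the start; "ft_torque": the same for the moment, N m; "width": opening from 0.0 (shut) to 1.0 (fully open); "gripper_force": force on a finger pad.
Only numpy, scipy, OpenCV 4.12 (cv2) and the standard library are available. Lean on these libraries where they do the work, as an engineer would, in place of code of your own. Each camera call takes 0.05 s, during which the arm holds its last target. There are 200 camera calls.

## Working session

There is one attempt and no reset: what is moved stays moved. The work goes in short steps, Python scripts to look and compute and a tool call to move; the robot and the scene stay as the last step left them, time stands still between calls to the robot, and variables do not carry over. Pictures are saved under pics/ and viewed, at most 10 in all, crops included, and the job is handed in when it is done.

Besides the shell and the picture viewer there is one more tool, called by a JSON object that holds its "api" and its "payload", one argument or row to a line. apply_moves: Moves the arm, as the interface text tells. Its arguments: {"type":"object","properties":{"commands":{"type":"array"},"newtons":{"type":"number"}},"required":["commands"]}

```bash
mkdir -p pics; ls; cat > h.py <<'E'
import numpy as np, cv2
from cell import observe, imaging, arm
from scipy.spatial.transform import Rotation as R
def pose(name, st=None):
    p=imaging.camera_params(name); K=np.array(p["camera_matrix"])
    if name=="wrist":
        st=st or observe(); T=np.eye(4); T[:3,:3]=R.from_rotvec(st["ee_rot"]).as_matrix(); T[:3,3]=st["position"]
        T=T@np.array(p["tool_from_camera"]); return K,T[:3,3],T[:3,:3],p
    return K,np.array(p["origin"]),np.array(p["rotation"]),p
def grab(name,fn=None):
    ps=pose(name); im,d=imaging.get_image(name)
    if fn: cv2.imwrite(fn,im[:,:,::-1])
    return im,d,ps
def ray(ps,uv,z):
    K,o,Rm,p=ps; uv=np.atleast_2d(np.array(uv,float))
    dist=p.get("distortion"); dist=None if dist is None else np.array(dist,float)
    n=cv2.undistortPoints(uv.reshape(-1,1,2),K,dist).reshape(-1,2)
    d=np.c_[n[:,0],-n[:,1],-np.ones(len(n))]@Rm.T
    return o+d*((z-o[2])/d[:,2])[:,None]
def cloud(d,ps):
    K,o,Rm,p=ps; v,u=np.mgrid[:d.shape[0],:d.shape[1]]
    x=(u-K[0,2])/K[0,0]*d; y=(v-K[1,2])/K[1,1]*d
    return np.stack([x,-y,-d],-1)@Rm.T+o
E
python3 - <<'E'
from h import *
print(observe())
for n in ["scene","side","wrist"]:
    im,d,ps=grab(n,f"pics/{n}0.png"); np.savez(f"{n}0.npz",im=im,d=d,o=ps[1],R=ps[2],K=ps[0]); print(n,ps[3].keys(),ps[0].tolist(),ps[1],ps[3].get("distortion"))
E
```

```text
pics
{'clock': 0.0, 'joints': array([-1.44458414,  0.43522983,  0.0249665 ,  1.57408891, -0.01160008,
        1.13397367, -0.07508942]), 'dq': array([ 0.00037873,  0.00181535, -0.00057296,  0.00032082,  0.00024082,
        0.00047525, -0.00115101]), 'joint_efforts': array([ 1.39520571e-04, -6.67866039e+01,  9.85430516e-01, -3.14453351e+01,
       -6.04037731e-02,  4.28115728e-02,  1.69645546e-04]), 'position': array([0.14169238, 0.60815052, 0.18634385]), 'ee_rot': array([-3.58712426e-01, -3.12100618e+00,  2.44146119e-03]), 'force': array([ 0.0752097 , -0.2610847 , -0.51708176]), 'ft_torque': array([-0.07627662, -0.01474593,  0.05596098]), 'gripper_force': 0.0, 'width': 0.9977987266014116}
scene dict_keys(['camera_matrix', 'origin', 'rotation']) [[378.9728749674115, 0.0, 327.9922885413773], [0.0, 378.9728749674115, 193.1510594792257], [0.0, 0.0, 1.0]] [1.40206017 0.31161817 1.13802092] None
side dict_keys(['camera_matrix', 'origin', 'rotation']) [[367.11474841358836, 0.0, 325.82106556121886], [0.0, 367.11474841358836, 200.08447184748985], [0.0, 0.0, 1.0]] [ 0.40279498 -0.94132259  0.59076937] None
wrist dict_keys(['camera_matrix', 'tool_from_camera']) [[318.6752826078048, 0.0, 320.1157795914097], [0.0, 318.6752826078048, 195.4106679159949], [0.0, 0.0, 1.0]] [0.06780903 0.62619995 0.38365519] None
```

View pics/scene0.png

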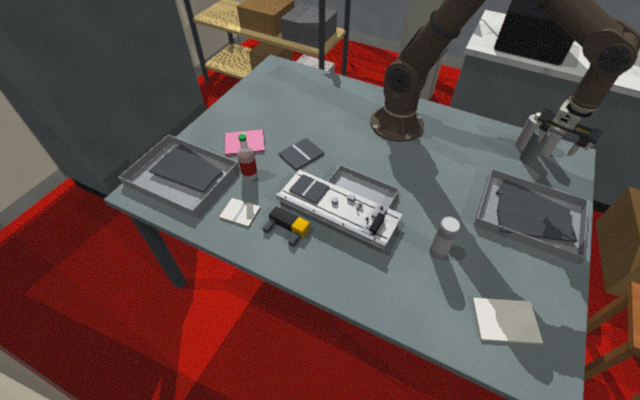

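View pics/side0.png

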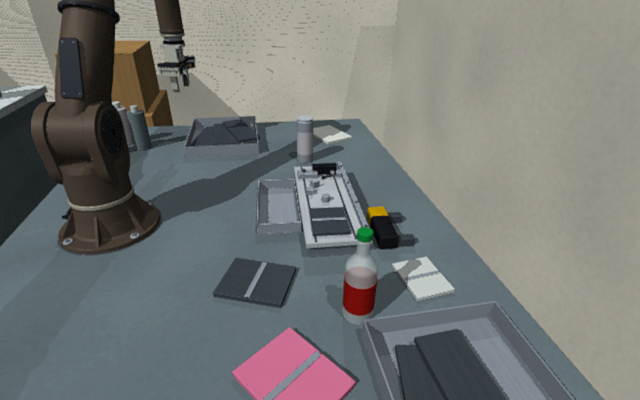

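Scene: the plate candidates are dark on the bed (308,188), dark on the table (302,153), pink (245,142), white (240,212) and pale (507,320). There are also dark sheets in the trays at (187,168) and (537,215). The one on the bed is meant. The offcuts are near (335–362,205), and the switch box is at (378,222). Next I measure the bed and make a close crop.

```bash
python3 - <<'E'
from h import *
f=np.load("scene0.npz"); ps=(f["K"],f["o"],f["R"],{}); im=f["im"]; d=f["d"]
P=cloud(d,ps); x,y,z=P[...,0],P[...,1],P[...,2]
roi=np.zeros(z.shape,bool); roi[160:250,265:410]=1
print("table z",np.median(z[280:300,330:400]))
for lo,hi,n in [(.042,.054,'bed'),(.056,.061,'plate'),(.0615,.067,'fence/offcut'),(.075,.09,'box')]:
    m=roi&(z>lo)&(z<hi); q=np.c_[x[m],y[m]].astype(np.float32); print(n,len(q),cv2.minAreaRect(q) if len(q)>4 else '')
g=im.astype(int).sum(2)
m=(roi&(g<230)&(z>.05)&(z<.07)).astype(np.uint8)
n,l,s,c=cv2.connectedComponentsWithStats(m)
for i in range(1,n):
    if s[i,4]>60:
        vu=np.argwhere(l==i); w=ray(ps,vu[:,::-1],.06)[:,:2].astype(np.float32); print(s[i],c[i],cv2.minAreaRect(w))
print("other plate", end=' ')
m=((g<260)).astype(np.uint8); m[:135]=0;m[172:]=0;m[:,:275]=0;m[:,330:]=0
w=ray(ps,np.argwhere(m)[:,::-1],.01)[:,:2].astype(np.float32); print(cv2.minAreaRect(w))
cv2.imwrite("pics/crop0.png",cv2.resize(im[160:250,265:410,::-1],None,fx=5,fy=5,interpolation=cv2.INTER_CUBIC))
E
```

```text
Traceback (most recent call last):
  File "h.py", line 23, in cloud
    return np.stack([x,-y,-d],-1)@Rm.T+o
           ~~~~~~~~~~~~~~~~~~~~~~~~~~~^~
ValueError: operands could not be broadcast together with shapes (400,640) (3,)
```

```bash
sed -i 's|return K,np.array(p\["origin"\]),np.array(p\["rotation"\]),p|return K,np.array(p["origin"]),R.from_rotvec(p["rotation"]).as_matrix(),p|' h.py
python3 - <<'E'
from h import *
ps=pose("scene"); print(imaging.camera_params("scene")["rotation"])
f=np.load("scene0.npz"); im=f["im"]; d=f["d"]
P=cloud(d,ps); x,y,z=P[...,0],P[...,1],P[...,2]
roi=np.zeros(z.shape,bool); roi[160:250,265:410]=1
print("table z",np.median(z[280:300,330:400]))
for lo,hi,n in [(.042,.054,'bed'),(.056,.061,'plate'),(.0615,.067,'fence/offcut'),(.075,.09,'box')]:
    m=roi&(z>lo)&(z<hi); q=np.c_[x[m],y[m]].astype(np.float32); print(n,len(q),cv2.minAreaRect(q) if len(q)>4 else '')
g=im.astype(int).sum(2)
m=(roi&(g<230)&(z>.05)&(z<.07)).astype(np.uint8)
n,l,s,c=cv2.connectedComponentsWithStats(m)
for i in range(1,n):
    if s[i,4]>60:
        vu=np.argwhere(l==i); w=ray(ps,vu[:,::-1],.06)[:,:2].astype(np.float32); print(s[i],c[i],cv2.minAreaRect(w))
print("other plate", end=' ')
m=((g<260)).astype(np.uint8); m[:135]=0;m[172:]=0;m[:,:275]=0;m[:,330:]=0
w=ray(ps,np.argwhere(m)[:,::-1],.01)[:,:2].astype(np.float32); print(cv2.minAreaRect(w))
cv2.imwrite("pics/crop0.png",cv2.resize(im[160:250,265:410,::-1],None,fx=5,fy=5,interpolation=cv2.INTER_CUBIC))
E
```

```text
[0.458443   0.69723062 1.94067622]
table z -0.0013706760101876991
bed 2833 ((0.6405095458030701, -0.02278505265712738), (0.44287946820259094, 0.24548210203647614), 88.55406951904297)
plate 697 ((0.61302649974823, -0.023738503456115723), (0.43523815274238586, 0.15787763893604279), 88.219482421875)
fence/offcut 507 ((0.6104243397712708, -0.021189317107200623), (0.4374793767929077, 0.15757209062576294), 87.01231384277344)
box 148 ((0.6133110523223877, 0.13771504163742065), (0.02923113852739334, 0.11138976365327835), 89.6336441040039)
[290 187  39  17  61] [310.01639344 195.57377049] ((0.6182584166526794, -0.12828662991523743), (0.07188257575035095, 0.14328810572624207), 33.3159294128418)
other plate ((0.3961654603481293, -0.29067349433898926), (0.13230487704277039, 0.15537388622760773), 67.05352783203125)
```

View pics/crop0.png

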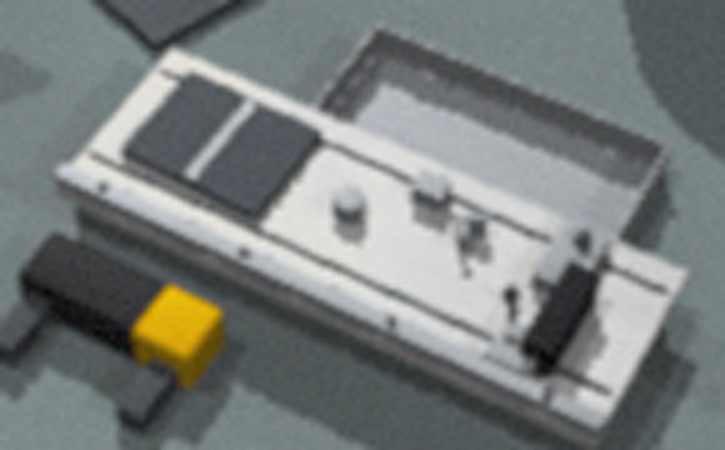

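The crop shows the dark plate with its bead at crop (225,150). The disc is at (350,200), the block at (432,187), the angle at (470,235), the roller at (512,298) and the switch box at (560,320). The other dark plate is larger (about 130x155 mm), so the plate on the bed is the right one. Moving above the bed for a close look.

{"api": "apply_moves", "payload": {
  "commands": [
    [0, 0, 0, 0.9, 0],
    [0, 0.2, -0.2, 0.9, 0],
    [0, 0.66, -0.75, 0.1, 0.04],
    [0, 0.66, -0.75, 0.1, 0.04],
    [0, 0.66, -0.75, 0.1, 0.04],
    [0, 0.66, -0.75, 0, 0.04],
    [0, 0.66, -0.75, 0, 0.04],
    [0, 0.66, -0.75, 0, 0.04],
    [0, 0.66, -0.75, 0, 0.04],
    [0, 0.66, -0.75, 0, 0.04],
    [0, 0.66, -0.75, 0, 0.04],
    [0, 0.66, -0.75, 0, 0.04]
  ]
}}

```text
clock: 1.65
position: [0.5507, 0.1452, 0.3131]
ee_rot: [-0.044, -3.141, -0.0]
force: [-0.4, 0.5, -0.2]
width: 0.005
gripper_force: 0.0
```

{"api": "apply_moves", "payload": {
  "commands": [
    [0, 0.66, -0.75, 0, 0],
    [0, 0.66, -0.75, 0, 0],
    [0, 0.4, -0.7, 0, 0],
    [0, 0, 0, 0, 0],
    [0, 0, 0, 0, 0]
  ]
}}

```text
clock: 2.28
position: [0.6527, 0.0154, 0.3127]
ee_rot: [-0.045, -3.14, -0.001]
force: [0.3, 0.3, 0.2]
width: 0.004
gripper_force: 0.0
```

```bash
python3 - <<'E'
from h import *
im,d,ps=grab("wrist","pics/wrist1.png"); np.savez("w1.npz",im=im,d=d); s=observe(); print(ps[1],ps[2][:,2],s["joints"],s["clock"])
P=cloud(d,ps); x,y,z=P[...,0],P[...,1],P[...,2]
print(np.percentile(z[d>0],[5,50,95]))
m=(z>.0445)&(z<.0545)
print('bed',cv2.minAreaRect(np.c_[x[m],y[m]].astype(np.float32)))
E
```

```text
[0.57698864 0.01790643 0.50999457] [-0.28147403  0.00817604  0.95953401] [-0.36612844  0.42946095  0.41551639  1.31431126 -0.17148178  1.43325256
  1.58270637] 2.325
[-0.00159637  0.04846823  0.46036267]
bed ((0.6243413090705872, -0.06550434231758118), (0.25584492087364197, 0.8558053970336914), 4.578685760498047)
```

View pics/wrist1.png

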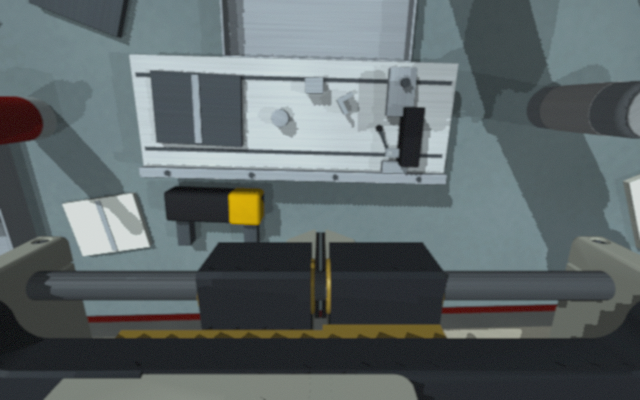

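The wrist view shows the bed's near edge from (131,56) to (459,65) and the plate at (198,110). The disc is at (281,117), the block at (315,85) and the angle at (347,106). The roller is at (380,129), the near stop piece's face is at u≈388, and the tray spans u 225–415. Casting rays to turn these into positions.

```bash
cat > bed.py <<'E'
from h import *
E
python3 - <<'E'
from h import *
f=np.load("w1.npz"); im=f["im"]; ps=pose("wrist"); g=cv2.cvtColor(im,cv2.COLOR_RGB2GRAY).astype(float)
def edge_rows(us,v0,v1):  # strongest vertical gradient per column
    o=[]
    for u in us:
        c=g[v0:v1,u]; dd=np.abs(np.diff(c)); k=dd.argmax(); o.append((u,v0+k+.5))
    return np.array(o,float)
near=edge_rows(range(150,222,4),48,66); w=ray(ps,near,.05); p=np.polyfit(w[:,1],w[:,0],1); print("near edge x=",p,"res",np.std(w[:,0]-np.polyval(p,w[:,1])))
fo=edge_rows(range(155,430,8),176,192)
w=ray(ps,fo,.064); p2=np.polyfit(w[:,1],w[:,0],1); print("fence outer top",p2,np.std(w[:,0]-np.polyval(p2,w[:,1])))
print("bed corners nearL,nearR", ray(ps,[(131,56),(459,65)],.05)[:,:2].round(4).tolist())
print("fence ends", ray(ps,[(140,168),(447,176)],.064)[:,:2].round(4).tolist())
print("tray ends rim", ray(ps,[(225,54),(412,60)],.035)[:,:2].round(4).tolist())
# plate
m=((g<85)).astype(np.uint8); m[:, :148]=0; m[:,248:]=0; m[:68]=0; m[148:]=0; 
m=cv2.morphologyEx(m,cv2.MORPH_CLOSE,np.ones((15,15))); m=cv2.morphologyEx(m,cv2.MORPH_OPEN,np.ones((9,9)))
w=ray(ps,np.argwhere(m)[:,::-1],.06)[:,:2].astype(np.float32); print("plate",cv2.minAreaRect(w),cv2.boxPoints(cv2.minAreaRect(w)).round(4).tolist())
for n,uv,z in [("disc",(280,116),.068),("block",(314,84),.068),("angle",(347,105),.07),("roller",(380,128),.058),("stopface near piece L edge",(388,95),.066),("far piece",(384,165),.066),("block lo",(306,78),.068),("block hi",(323,92),.068)]: print(n,ray(ps,uv,z)[0].round(4))
cv2.imwrite("pics/crop1.png",cv2.resize(im[48:188,125:465,::-1],(800,330),interpolation=cv2.INTER_CUBIC))
E
```

```text
near edge x= [0.05463276 0.52126358] res 0.00038605511066947706
fence outer top [0.04481029 0.68481292] 0.002979887546100862
bed corners nearL,nearR [[0.5111, -0.2315], [0.5347, 0.2067]]
fence ends [[0.6599, -0.2399], [0.684, 0.1978]]
tray ends rim [[0.5101, -0.1101], [0.525, 0.1473]]
plate ((0.5823806524276733, -0.14720402657985687), (0.11981113255023956, 0.09251315891742706), 85.41940307617188) [[0.531499981880188, -0.20319999754428864], [0.6237000226974487, -0.21060000360012054], [0.6333000063896179, -0.09120000153779984], [0.541100025177002, -0.08380000293254852]]
disc [ 0.5936 -0.0357  0.068 ]
block [0.5542 0.0114 0.068 ]
angle [0.5819 0.0544 0.07  ]
roller [0.6142 0.1012 0.058 ]
stopface near piece L edge [0.5707 0.1093 0.066 ]
far piece [0.665  0.1066 0.066 ]
block lo [0.5465 0.0013 0.068 ]
block hi [0.5645 0.023  0.068 ]
```

View pics/crop1.png

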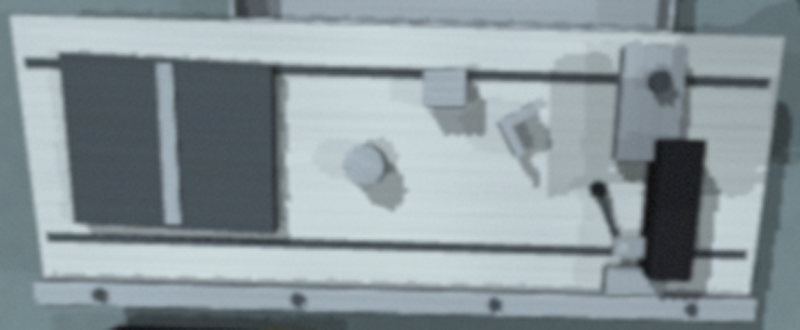

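{"api": "apply_moves", "payload": {
  "commands": [
    [0, -0.25, -0.42, -0.6, -0.05],
    [0, -0.2, -0.4, -0.8, 0],
    [0, 0, 0, -0.9, 0],
    [0, 0, 0, -0.9, 0],
    [0, 0, 0, -0.7, 0],
    [0, 0, 0, -0.25, 0],
    [0, 0, 0, 0, 0],
    [0, 0, 0, 0, 0]
  ]
}}

```text
clock: 3.32
position: [0.6274, -0.0342, 0.0661]
ee_rot: [0.084, 3.137, 0.0]
force: [-0.5, -1.8, 0.6]
width: 0.01
gripper_force: 0.0
```

{"api": "apply_moves", "payload": {
  "commands": [
    [0, 0, 0, -0.2, 0],
    [0, -0.2, 0.01, 0, 0],
    [0, -0.3, 0.02, 0, 0],
    [0, -0.3, 0.02, 0, 0],
    [0, -0.3, 0.02, 0, 0],
    [0, -0.3, 0.02, 0, 0],
    [0, -0.25, 0.01, 0, 0],
    [0, -0.2, 0, 0, 0],
    [0, -0.2, 0, 0, 0],
    [0, 0, 0, 0, 0],
    [0, 0, 0, 0, 0]
  ]
}}

```text
clock: 4.7
position: [0.5036, -0.0285, 0.0523]
ee_rot: [0.084, 3.14, 0.0]
force: [-0.4, -0.1, -0.3]
width: 0.005
gripper_force: 0.0
```

```bash
python3 - <<'E'
from h import *
im,d,ps=grab("scene","pics/scene2.png")
cv2.imwrite("pics/crop2.png",cv2.resize(im[150:250,265:425,::-1],None,fx=5,fy=5,interpolation=cv2.INTER_CUBIC))
E
```

```text
(no output)
```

View pics/crop2.png

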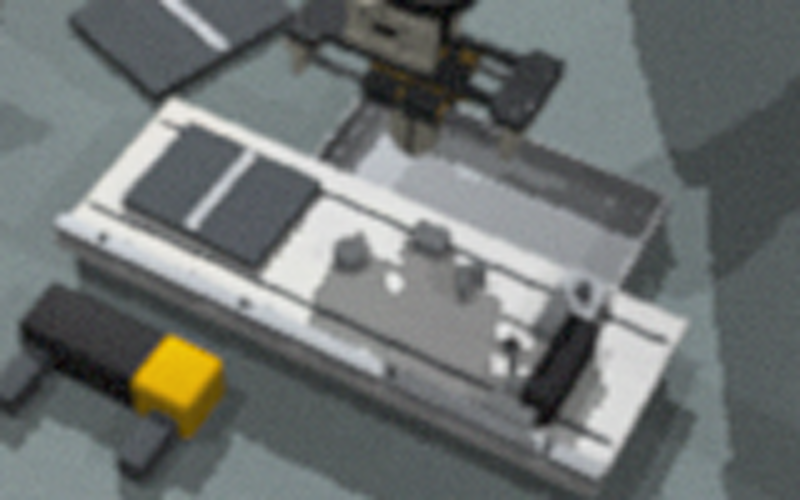

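The disc (crop (350,250)) was not moved and the fingertips appear at (415,150), farther from the edge than expected. I'll compare the wrist-derived and scene-derived positions.

```bash
python3 - <<'E'
from h import *
ps=pose("scene")
def s(u,v): return (265+u/5,150+v/5)
for n,c,z in [("nearL",(175,97),.05),("nearR",(690,315),.05),("farL fence",(60,215),.064),("disc",(350,240),.068),("block",(432,230),.068),("angle",(470,272),.07),("tip",(415,152),.052)]:
    print(n,ray(ps,s(*c),z)[0].round(4))
print(imaging.camera_params("wrist")["tool_from_camera"])
f=np.load("w1.npz"); st=observe(); print(st["position"],st["joints"])
ps=pose("scene"); im,d,_=grab("scene"); P=cloud(d,ps)
for c in [(415,140),(410,120)]:
    u,v=s(*c); print(P[int(v),int(u)])
E
```

```text
nearL [ 0.509  -0.2316  0.05  ]
nearR [0.5282 0.2047 0.05  ]
farL fence [ 0.6652 -0.2413  0.064 ]
disc [ 0.5913 -0.0387  0.068 ]
block [0.555  0.0109 0.068 ]
angle [0.5801 0.052  0.07  ]
tip [ 0.4766 -0.0374  0.052 ]
[[-1.08191545e-03  9.59252359e-01  2.82548652e-01  7.59088982e-02]
 [ 9.99999336e-01  9.25693562e-04  6.86398603e-04  4.50885221e-04]
 [ 3.96876012e-04  2.82549207e-01 -9.59252724e-01 -1.97240784e-01]
 [ 0.00000000e+00  0.00000000e+00  0.00000000e+00  1.00000000e+00]]
[ 0.50367412 -0.02846439  0.05223204] [-0.32669369  0.41852101  0.36547306  2.04093017 -0.22238396  0.71855256
  1.69526417]
[ 0.51688802 -0.02308349  0.1119728 ]
[ 0.51605745 -0.02864223  0.12993882]
```

```bash
python3 - <<'E'
from h import *
im,d,ps=grab("scene","pics/s3.png"); P=cloud(d,ps)
for v in range(172,192,1): print(v,[(P[v,u].round(3).tolist(), im[v,u].tolist()) for u in (347,349)])
im2,d2,p2=grab("side","pics/side3.png")
K,o,Rm,_=p2; q=(np.array([.5037,-.0285,.0522])-o)@Rm; u=K[0,2]+K[0,0]*q[0]/-q[2]; v=K[1,2]-K[1,1]*q[1]/-q[2]; print("tcp in side",u,v)
u,v=int(u),int(v); cv2.imwrite("pics/crop3.png",cv2.resize(im2[v-60:v+40,u-60:u+60,::-1],None,fx=5,fy=5,interpolation=cv2.INTER_CUBIC))
E
```

```text
172 [([0.541, -0.02, 0.168], [34, 34, 33]), ([0.543, -0.011, 0.174], [26, 29, 33])]
173 [([0.546, -0.017, 0.169], [39, 40, 43]), ([0.546, -0.01, 0.172], [37, 42, 40])]
174 [([0.52, -0.027, 0.134], [51, 56, 52]), ([0.543, -0.011, 0.164], [64, 67, 58])]
175 [([0.516, -0.028, 0.125], [65, 63, 59]), ([0.518, -0.02, 0.131], [87, 90, 79])]
176 [([0.517, -0.028, 0.121], [56, 55, 50]), ([0.52, -0.019, 0.128], [90, 90, 82])]
177 [([0.52, -0.026, 0.118], [64, 64, 59]), ([0.521, -0.018, 0.123], [95, 96, 87])]
178 [([0.519, -0.026, 0.112], [68, 69, 66]), ([0.515, -0.02, 0.112], [91, 91, 82])]
179 [([0.52, -0.026, 0.108], [68, 67, 62]), ([0.516, -0.019, 0.108], [96, 93, 85])]
180 [([0.518, -0.026, 0.101], [85, 83, 79]), ([0.52, -0.017, 0.107], [110, 111, 104])]
181 [([0.516, -0.026, 0.093], [131, 133, 133]), ([0.436, -0.048, 0.003], [142, 142, 145])]
182 [([0.443, -0.054, 0.001], [166, 170, 173]), ([0.438, -0.047, -0.0], [162, 163, 168])]
183 [([0.446, -0.052, -0.001], [165, 171, 175]), ([0.442, -0.045, -0.001], [160, 164, 171])]
184 [([0.454, -0.049, 0.003], [160, 167, 169]), ([0.447, -0.043, -0.001], [158, 162, 167])]
185 [([0.457, -0.047, 0.0], [162, 166, 171]), ([0.457, -0.039, 0.005], [160, 166, 170])]
186 [([0.465, -0.044, 0.004], [160, 163, 168]), ([0.461, -0.037, 0.003], [165, 170, 171])]
187 [([0.464, -0.044, -0.004], [158, 164, 166]), ([0.467, -0.034, 0.005], [164, 165, 170])]
188 [([0.473, -0.04, 0.002], [153, 158, 161]), ([0.471, -0.033, 0.004], [157, 162, 166])]
189 [([1.402, 0.312, 1.138], [167, 170, 173]), ([0.477, -0.03, 0.006], [159, 165, 167])]
190 [([0.484, -0.035, 0.004], [198, 199, 201]), ([0.478, -0.029, 0.001], [170, 171, 174])]
191 [([0.523, -0.02, 0.047], [223, 224, 222]), ([0.485, -0.026, 0.004], [205, 211, 211])]
tcp in side 293.46531137856147 200.2846763588941
```

View pics/crop3.png

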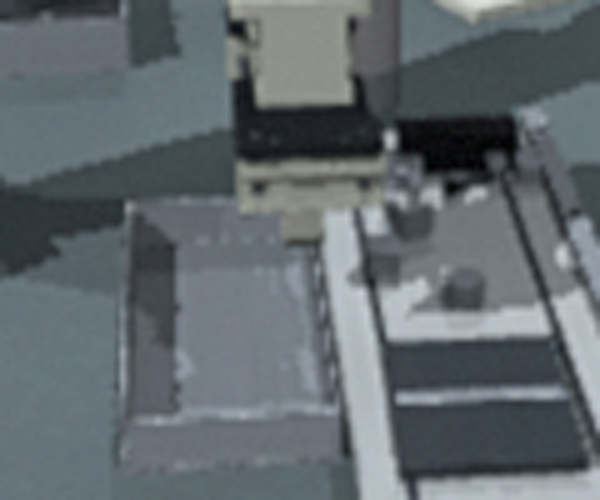

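The crop shows the real fingertip at (305,242), about 40 mm above where the reported TCP projects (300,300). The fingers passed over the disc. I'll lower the tool over the tray and measure again.

{"api": "apply_moves", "payload": {
  "commands": [
    [0, 0, 0, -0.4, 0],
    [0, 0, 0, 0, 0],
    [0, 0, 0, 0, 0]
  ]
}}

```text
clock: 5.28
position: [0.5032, -0.0286, 0.0285]
ee_rot: [0.085, 3.14, -0.0]
force: [-0.1, -0.5, 0.2]
width: 0.006
gripper_force: 0.0
```

```bash
python3 - <<'E'
from h import *
print(arm.grasp_offset, observe()["position"])
for n in ("scene","side"):
    im,d,ps=grab(n); P=cloud(d,ps)
    m=(abs(P[...,0]-.505)<.028)&(abs(P[...,1]+.0285)<.035)&(P[...,2]>.058)&(P[...,2]<.12)&(d>0)
    vu=np.argwhere(m); p=P[m]; o=p[:,2].argsort()[:6]; print(n,len(p),np.c_[p[o],vu[o]].round(3).tolist(), p[p[:,2]<.09].min(0) if (p[:,2]<.09).any() else'',p[p[:,2]<.09].max(0)if (p[:,2]<.09).any() else'')
    # tip ray lowest row
    v,u=vu[vu[:,0].argmax()]; print("lowest",u,v, [ray(ps,(u,v+.5),z)[0].round(3).tolist() for z in(.05,.06,.07)])
E
```

```text
0.0188 [ 0.50321565 -0.02864811  0.02851807]
scene 62 [[0.515, -0.034, 0.072, 184.0, 345.0], [0.517, -0.025, 0.072, 185.0, 347.0], [0.514, -0.03, 0.072, 184.0, 346.0], [0.518, -0.037, 0.072, 184.0, 344.0], [0.512, -0.035, 0.073, 183.0, 345.0], [0.52, -0.028, 0.074, 185.0, 346.0]] [ 0.49425746 -0.04715399  0.07161338] [ 0.51966189 -0.01286431  0.089664  ]
lowest 346 185 [[0.502, -0.034, 0.05], [0.511, -0.031, 0.06], [0.519, -0.028, 0.07]]
side 51 [[0.513, -0.036, 0.07, 196.0, 297.0], [0.508, -0.035, 0.07, 196.0, 295.0], [0.51, -0.035, 0.07, 196.0, 296.0], [0.493, -0.034, 0.071, 196.0, 290.0], [0.499, -0.037, 0.072, 196.0, 292.0], [0.504, -0.039, 0.072, 196.0, 294.0]] [ 0.49186292 -0.04983289  0.06958223] [ 0.51331317 -0.02173275  0.08973408]
lowest 290 196 [[0.497, -0.001, 0.05], [0.495, -0.019, 0.06], [0.493, -0.036, 0.07]]
```

The tip sits about 39 mm above the reported TCP in both cameras. I'll return behind the disc and confirm by a light touch on the bed.

{"api": "apply_moves", "payload": {
  "commands": [
    [0, 0, 0, 0.5, 0],
    [0, 0.3, -0.02, 0.05, 0],
    [0, 0.6, -0.03, 0, 0],
    [0, 0.6, -0.03, 0, 0],
    [0, 0.55, -0.02, 0, 0],
    [0, 0, 0, -0.2, 0],
    [0, 0, 0, -0.3, 0],
    [0, 0, 0, 0, 0],
    [0, 0, 0, 0, 0]
  ]
}}

```text
clock: 6.5
position: [0.6254, -0.0345, 0.0312]
ee_rot: [-0.085, -3.14, -0.0]
force: [-0.8, -0.2, 0.1]
width: 0.003
gripper_force: 0.0
```

{"api": "apply_moves", "payload": {
  "commands": [
    [0, 0, 0, -0.05, 0],
    [0, 0, 0, -0.05, 0],
    [0, 0, 0, 0, 0]
  ]
}}

```text
clock: 6.88
position: [0.6258, -0.0344, 0.025]
ee_rot: [-0.085, -3.14, -0.0]
force: [-0.7, -0.1, -0.6]
width: 0.004
gripper_force: 0.0
```

{"api": "apply_moves", "payload": {
  "commands": [
    [0, 0, 0, -0.05, 0],
    [0, 0, 0, -0.05, 0],
    [0, 0, 0, 0, 0]
  ]
}}

```text
clock: 7.25
position: [0.6257, -0.0345, 0.0188]
ee_rot: [-0.085, -3.14, -0.0]
force: [0.8, -0.4, -0.1]
width: 0.003
gripper_force: 0.0
```

{"api": "apply_moves", "payload": {
  "commands": [
    [0, 0, 0, -0.04, 0],
    [0, 0, 0, 0, 0]
  ]
}}

```text
clock: 7.5
position: [0.6259, -0.0345, 0.0165]
ee_rot: [-0.085, -3.14, -0.0]
force: [-0.3, -0.2, 0.4]
width: 0.005
gripper_force: 0.0
```

{"api": "apply_moves", "payload": {
  "commands": [
    [0, 0, 0, -0.04, 0],
    [0, 0, 0, 0, 0]
  ]
}}

```text
clock: 7.75
position: [0.6258, -0.0344, 0.0141]
ee_rot: [-0.085, -3.14, -0.0]
force: [-0.5, -0.8, 0.6]
width: 0.002
gripper_force: 0.0
```

{"api": "apply_moves", "payload": {
  "commands": [
    [0, -0.2, 0.01, 0, 0],
    [0, -0.3, 0.02, 0, 0],
    [0, -0.3, 0.02, 0, 0],
    [0, -0.3, 0.02, 0, 0],
    [0, -0.3, 0.02, 0, 0],
    [0, -0.25, 0.01, 0, 0],
    [0, -0.2, 0, 0, 0],
    [0, -0.15, 0, 0, 0],
    [0, 0, 0, 0, 0],
    [0, 0, 0, 0, 0]
  ]
}}

```text
clock: 9.0
position: [0.5066, -0.0285, 0.0144]
ee_rot: [0.085, 3.14, -0.0]
force: [1.5, 0.1, -0.3]
width: 0.007
gripper_force: 0.0
```

```bash
cat > look.py <<'E'
from h import *
import sys
im,d,ps=grab("scene"); P=cloud(d,ps)
x,y,z=P[...,0],P[...,1],P[...,2]
# bed coords: near-edge line x=.5213+.0546y
bx=(x-.5213-.0546*y); 
def blobs(m,lab):
    n,l,s,c=cv2.connectedComponentsWithStats(m.astype(np.uint8),connectivity=8)
    for i in range(1,n):
        if s[i,4]>=6: print(lab,s[i,4],np.median(P[l==i],0).round(3))
blobs((bx>.005)&(bx<.14)&(y>-.08)&(y<.1)&(z>.059)&(z<.085)&(d>0),"on bed")
blobs((bx<-.004)&(bx>-.115)&(y>-.12)&(y<.16)&(z>.010)&(z<.034)&(d>0),"in tray")
if len(sys.argv)>1: cv2.imwrite(sys.argv[1],cv2.resize(im[150:250,265:425,::-1],None,fx=5,fy=5,interpolation=cv2.INTER_CUBIC))
E
python3 look.py pics/crop4.png
```

```text
on bed 37 [0.56  0.01  0.065]
on bed 25 [0.578 0.048 0.067]
in tray 6 [ 0.429 -0.11   0.028]
in tray 27 [ 0.471 -0.112  0.023]
in tray 8 [0.411 0.058 0.016]
in tray 6 [0.412 0.085 0.022]
in tray 20 [0.414 0.107 0.021]
in tray 9 [ 0.499 -0.031  0.025]
in tray 30 [0.46  0.145 0.028]
```

View pics/crop4.png

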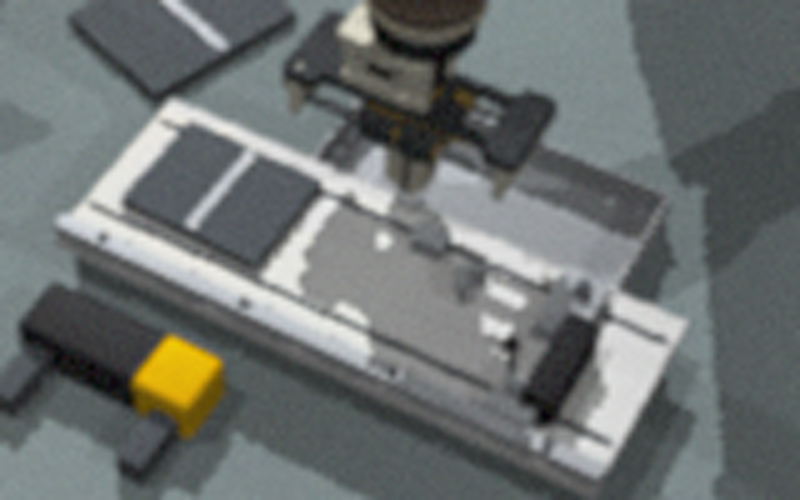

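Disc gone from the bed and in the tray at about (405,195); the block (430,238) and angle (468,280) remain.

{"api": "apply_moves", "payload": {
  "commands": [
    [0, 0, 0, 0.68, 0],
    [0, 0.35, 0.17, 0, 0],
    [0, 0.6, 0.28, 0, 0],
    [0, 0.49, 0.19, 0, 0],
    [0, 0, 0, -0.3, 0],
    [0, 0, 0, -0.25, 0],
    [0, 0, 0, -0.13, 0],
    [0, -0.2, 0.01, 0, 0],
    [0, -0.3, 0.02, 0, 0],
    [0, -0.3, 0.02, 0, 0],
    [0, -0.25, 0.01, 0, 0],
    [0, -0.2, 0.01, 0, 0]
  ]
}}

```text
clock: 10.55
position: [0.5163, 0.0141, 0.0147]
ee_rot: [0.085, 3.14, 0.0]
force: [0.1, 0.4, -0.0]
width: 0.006
gripper_force: 0.0
```

{"api": "apply_moves", "payload": {
  "commands": [
    [0, -0.2, 0, 0, 0],
    [0, 0, 0, 0, 0],
    [0, 0, 0, 0, 0]
  ]
}}

```text
clock: 10.92
position: [0.506, 0.0141, 0.0145]
ee_rot: [0.085, 3.14, 0.0]
force: [0.7, -0.1, 0.8]
width: 0.005
gripper_force: 0.0
```

```bash
python3 look.py
```

```text
on bed 24 [0.578 0.048 0.067]
in tray 19 [ 0.472 -0.112  0.023]
in tray 12 [0.414 0.114 0.026]
in tray 11 [ 0.498 -0.032  0.024]
in tray 31 [0.455 0.145 0.028]
in tray 7 [0.5   0.006 0.021]
```

{"api": "apply_moves", "payload": {
  "commands": [
    [0, 0, 0, 0.7, 0],
    [0, 0.5, 0.17, 0, 0],
    [0, 0.7, 0.25, 0, 0],
    [0, 0.6, 0.18, 0, 0],
    [0, 0, 0, -0.3, 0],
    [0, 0, 0, -0.25, 0],
    [0, 0, 0, -0.15, 0],
    [0, -0.2, 0.01, 0, 0],
    [0, -0.3, 0.02, 0, 0],
    [0, -0.3, 0.02, 0, 0],
    [0, -0.3, 0.02, 0, 0],
    [0, -0.25, 0.01, 0, 0]
  ]
}}

```text
clock: 12.48
position: [0.5313, 0.055, 0.015]
ee_rot: [0.085, 3.14, 0.001]
force: [-0.8, 0.4, 0.3]
width: 0.003
gripper_force: 0.0
```

{"api": "apply_moves", "payload": {
  "commands": [
    [0, -0.25, 0.01, 0, 0],
    [0, -0.2, 0, 0, 0],
    [0, 0, 0, 0, 0],
    [0, 0, 0, 0, 0]
  ]
}}

```text
clock: 12.98
position: [0.506, 0.0555, 0.0144]
ee_rot: [0.085, 3.14, 0.0]
force: [-0.0, 0.4, -0.2]
width: 0.007
gripper_force: 0.0
```

```bash
python3 look.py
```

```text
in tray 56 [ 0.446 -0.111  0.024]
in tray 10 [ 0.499 -0.034  0.024]
in tray 42 [0.453 0.144 0.025]
in tray 7 [0.5   0.006 0.021]
in tray 6 [0.497 0.036 0.022]
```

All three offcuts are in the tray. Next I push the plate to the fence with the fingers spread along the bed's y.

{"api": "apply_moves", "payload": {
  "commands": [
    [55, 0, 0, 0.76, 0],
    [55, 0, -0.4, 0, 0],
    [55, 0, -0.8, 0, 0],
    [55, 0, -0.8, 0, 0],
    [55, 0, -0.8, 0, 0],
    [55, 0, -0.56, 0, 0],
    [55, 0, 0, -0.3, 0],
    [55, 0, 0, -0.25, 0],
    [55, 0, 0, 0, 0]
  ]
}}

```text
clock: 14.15
position: [0.5046, -0.1454, 0.0257]
ee_rot: [-0.083, -3.138, -0.001]
force: [-0.2, 0.1, 0.5]
width: 0.552
gripper_force: 0.0
```

```bash
python3 - <<'E'
from h import *
st=observe(); print(st["position"],st["width"],st["force"])
im,d,ps=grab("side"); P=cloud(d,ps)
for yy in (-.105,-.18,-.19):
    m=(abs(P[...,0]-.506)<.02)&(abs(P[...,1]-yy)<.03)&(P[...,2]>.055)&(P[...,2]<.13)&(d>0)
    if m.any(): p=P[m]; print(yy,len(p),p.min(0).round(3),p.max(0).round(3))
E
```

```text
[ 0.50457477 -0.14539048  0.02573075] 0.5523282294785724 [-0.19434653  0.05952638  0.47148101]
-0.18 85 [ 0.491 -0.193  0.064] [ 0.512 -0.174  0.102]
-0.19 85 [ 0.491 -0.193  0.064] [ 0.512 -0.174  0.102]
```

{"api": "apply_moves", "payload": {
  "commands": [
    [55, 0, 0, -0.17, 0],
    [55, 0.12, 0, 0, 0],
    [55, 0.12, -0.01, 0, 0],
    [55, 0.08, 0, 0, 0],
    [55, 0.07, -0.01, 0, 0],
    [55, 0.07, 0, 0, 0],
    [55, 0.07, -0.01, 0, 0],
    [55, 0.07, 0, 0, 0],
    [55, 0.07, 0, 0, 0]
  ]
}}

```text
clock: 15.32
position: [0.5437, -0.1479, 0.0165]
ee_rot: [-0.085, -3.137, -0.001]
force: [-7.7, 0.4, 3.9]
width: 0.549
gripper_force: 3.5
```

{"api": "apply_moves", "payload": {
  "commands": [
    [55, 0.07, -0.01, 0, 0],
    [55, 0.07, 0, 0, 0]
  ]
}}

```text
clock: 15.58
position: [0.5521, -0.1484, 0.0165]
ee_rot: [-0.085, -3.137, -0.001]
force: [-7.3, 0.1, 4.4]
width: 0.551
gripper_force: 3.4
```

{"api": "apply_moves", "payload": {
  "commands": [
    [55, 0.035, 0, 0, 0],
    [55, 0.035, 0, 0, 0]
  ]
}}

```text
clock: 15.82
position: [0.5562, -0.1485, 0.0165]
ee_rot: [-0.085, -3.137, -0.001]
force: [-9.6, -1.5, 5.5]
width: 0.548
gripper_force: 5.7
```

{"api": "apply_moves", "payload": {
  "commands": [
    [55, 0.025, 0, 0, 0],
    [55, 0.025, 0, 0, 0]
  ]
}}

```text
clock: 16.08
position: [0.5562, -0.1484, 0.0162]
ee_rot: [-0.086, -3.132, -0.002]
force: [-18.6, 0.6, 14.1]
width: 0.551
gripper_force: 9.2
```

Plate stalled against the fence (force rise at x=0.556). Backing off and checking where the bottle is before going behind the plate.

{"api": "apply_moves", "payload": {
  "commands": [
    [55, -0.2, 0, 0, 0],
    [40, -0.2, 0, 0.3, 0],
    [40, 0, 0, 0.7, 0],
    [40, 0, 0, 0.3, 0]
  ]
}}

```text
clock: 16.58
position: [0.5386, -0.1489, 0.0971]
ee_rot: [0.085, 3.137, -0.001]
force: [-0.3, 0.6, 0.3]
width: 0.404
gripper_force: 0.0
```

```bash
python3 - <<'E'
from h import *
im,d,ps=grab("side"); P=cloud(d,ps); x,y,z=P[...,0],P[...,1],P[...,2]
m=np.zeros(z.shape,bool); m[225:325,340:382]=1
m&=(z>.02)&(z<.2)&(d>0); p=P[m]; print("bottle",np.median(p,0),np.percentile(p,[5,95],axis=0).round(3))
im,d,ps=grab("scene"); P=cloud(d,ps); x,y,z=P[...,0],P[...,1],P[...,2]
m=(y<-.25)&(y>-.5)&(x>.4)&(x<.75)&(z>.06)&(z<.25)&(d>0); print("scene",np.percentile(P[m],[5,50,95],axis=0).round(3))
m=(z>.0565)&(z<.063)&(im.sum(2)<280)&(y>-.25)&(y<-.05)&(x>.5)&(x<.69)
w=P[m][:,:2].astype(np.float32); print("plate",cv2.boxPoints(cv2.minAreaRect(w)).round(3).tolist(),m.sum()); print(observe()["position"])
E
```

```text
bottle [ 0.58607709 -0.44275593  0.0835157 ] [[ 0.557 -0.458  0.027]
 [ 0.664 -0.2    0.176]]
scene [[ 0.581 -0.437  0.069]
 [ 0.605 -0.413  0.131]
 [ 0.623 -0.394  0.207]]
plate [[0.5699999928474426, -0.22499999403953552], [0.6779999732971191, -0.23000000417232513], [0.6880000233650208, -0.0560000017285347], [0.5799999833106995, -0.05000000074505806]] 315
[ 0.53913422 -0.14889296  0.09703582]
```

{"api": "apply_moves", "payload": {
  "commands": [
    [40, 0.13, -0.17, 0, -0.35],
    [40, 0.13, -0.17, 0, -0.35],
    [40, 0.13, -0.17, 0, -0.35],
    [40, 0.13, -0.17, 0, -0.35],
    [40, 0.13, -0.17, 0, -0.35],
    [40, 0.13, -0.17, 0, -0.35],
    [40, 0.13, -0.17, 0, -0.35],
    [40, 0.13, -0.17, 0, -0.35],
    [40, 0.13, -0.17, 0, -0.34],
    [40, 0, 0, 0, 0]
  ]
}}

```text
clock: 17.92
position: [0.6072, -0.2409, 0.0935]
ee_rot: [2.279, 2.162, -0.003]
force: [-1.5, 0.1, 0.6]
width: 0.397
gripper_force: 0.0
```

```bash
python3 - <<'E'
from h import *
st=observe(); Rm=R.from_rotvec(st["ee_rot"]).as_matrix(); print(st["position"],st["joints"],"tool y",Rm[:,1],"want",[.9985,-.0545])
im,d,ps=grab("wrist","pics/w5.png"); g=cv2.cvtColor(im,cv2.COLOR_RGB2GRAY); np.savez("w5.npz",im=im,d=d)
P=cloud(d,ps); x,y,z=P[...,0],P[...,1],P[...,2]; X=ray(ps,np.argwhere(np.ones(g.shape))[:,::-1],.06).reshape(*g.shape,3)
m=(g<85)&(abs(z-.06)<.012)&(X[...,1]<-.03)&(X[...,1]>-.25)&(X[...,0]>.55)&(X[...,0]<.67)
m=cv2.morphologyEx(m.astype(np.uint8),cv2.MORPH_OPEN,np.ones((5,5)))
w=X[m>0][:,:2].astype(np.float32); print(m.sum(), cv2.minAreaRect(w),cv2.boxPoints(cv2.minAreaRect(w)).round(4).tolist())
E
```

```text
[ 0.60723862 -0.24087841  0.09351954] [-0.20923385  0.68289327  0.82633261  1.65093363 -0.55876498  1.06064148
  0.73462764] tool y [ 0.99861861 -0.05253129 -0.00115149] want [0.9985, -0.0545]
4720 ((0.6322893500328064, -0.15930581092834473), (0.07152615487575531, 0.10674925893545151), 2.2723336219787598) [[0.5943999886512756, -0.10740000009536743], [0.5986999869346619, -0.21410000324249268], [0.6700999736785889, -0.21119999885559082], [0.6658999919891357, -0.10459999740123749]]
```

{"api": "apply_moves", "payload": {
  "commands": [
    [40, 0.02, 0, -0.5, 0],
    [40, 0, 0, -0.4, 0],
    [40, 0, 0, -0.3, 0],
    [40, 0, 0, -0.08, 0],
    [40, 0.01, 0.12, 0, 0],
    [40, 0.01, 0.1, 0, 0],
    [40, 0.0, 0.08, 0, 0],
    [40, 0.01, 0.08, 0, 0],
    [40, 0, 0.08, 0, 0]
  ]
}}

```text
clock: 19.1
position: [0.6106, -0.214, 0.0186]
ee_rot: [2.279, 2.159, -0.001]
force: [0.1, -5.1, 1.2]
width: 0.399
gripper_force: 2.6
```

{"api": "apply_moves", "payload": {
  "commands": [
    [40, 0.005, 0.08, -0.05, 0],
    [40, 0.006, 0.12, 0, 0],
    [40, 0.01, 0.18, 0, 0],
    [40, 0.011, 0.2, 0, 0],
    [40, 0.011, 0.2, 0, 0],
    [40, 0.011, 0.2, 0, 0],
    [40, 0.011, 0.2, 0, 0],
    [40, 0.011, 0.2, 0, 0],
    [40, 0.011, 0.2, 0, 0],
    [40, 0.011, 0.2, 0, 0],
    [40, 0.011, 0.2, 0, 0],
    [40, 0.008, 0.15, 0, 0]
  ]
}}

```text
clock: 20.6
position: [0.6181, -0.0867, 0.016]
ee_rot: [2.279, 2.158, -0.001]
force: [-0.1, -6.9, 4.1]
width: 0.4
gripper_force: 3.5
```

```bash
cat > pl.py <<'E'
from h import *
im,d,ps=grab("scene"); g=cv2.cvtColor(im,cv2.COLOR_RGB2GRAY); st=observe(); print(st["clock"],st["position"])
cv2.imwrite("pics/last.png",cv2.resize(im[160:250,265:410,::-1],None,fx=5,fy=5,interpolation=cv2.INTER_CUBIC))
im,d,ps=grab("wrist"); np.savez("wl.npz",im=im,d=d); cv2.imwrite("pics/lastw.png",im[:,:,::-1])
E
python3 pl.py
```

```text
20.65 [ 0.61817825 -0.08486091  0.01571996]
```

View pics/lastw.png

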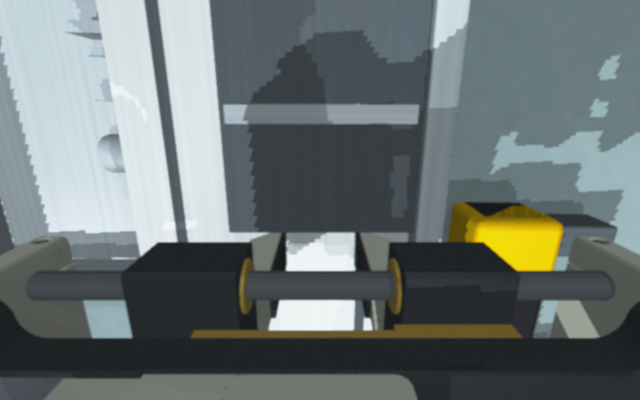

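The wrist view shows the plate (228–432, 0–232) square to the two fingers, with its right side along the fence. Continuing to push, slowing down towards the stop.

{"api": "apply_moves", "payload": {
  "commands": [
    [40, 0.008, 0.15, 0, 0],
    [40, 0.008, 0.15, 0, 0],
    [40, 0.007, 0.12, 0, 0],
    [40, 0.007, 0.12, 0, 0],
    [40, 0.005, 0.1, 0, 0],
    [40, 0.005, 0.1, 0, 0],
    [40, 0.003, 0.06, 0, 0]
  ]
}}

```text
clock: 21.58
position: [0.6201, -0.0385, 0.0155]
ee_rot: [2.28, 2.159, -0.001]
force: [-0.3, -7.2, 3.6]
width: 0.4
gripper_force: 3.3
```

{"api": "apply_moves", "payload": {
  "commands": [
    [40, 0.003, 0.06, 0, 0],
    [40, 0.003, 0.05, 0, 0]
  ]
}}

```text
clock: 21.82
position: [0.6204, -0.0325, 0.0155]
ee_rot: [2.28, 2.158, -0.002]
force: [-1.5, -7.0, 3.9]
width: 0.397
gripper_force: 3.8
```

{"api": "apply_moves", "payload": {
  "commands": [
    [40, 0.002, 0.04, 0, 0],
    [40, 0.002, 0.04, 0, 0]
  ]
}}

```text
clock: 22.08
position: [0.6205, -0.028, 0.0155]
ee_rot: [2.28, 2.158, -0.002]
force: [-0.2, -8.1, 3.7]
width: 0.402
gripper_force: 4.0
```

{"api": "apply_moves", "payload": {
  "commands": [
    [40, 0.002, 0.035, 0, 0],
    [40, 0.002, 0.035, 0, 0]
  ]
}}

```text
clock: 22.32
position: [0.6205, -0.0255, 0.0155]
ee_rot: [2.28, 2.156, -0.004]
force: [-2.0, -14.2, 2.7]
width: 0.402
gripper_force: 7.5
```

{"api": "apply_moves", "payload": {
  "commands": [
    [40, 0.001, 0.025, 0, 0],
    [40, 0.001, 0.025, 0, 0]
  ]
}}

```text
clock: 22.58
position: [0.6202, -0.0253, 0.0156]
ee_rot: [2.281, 2.152, -0.008]
force: [-3.2, -20.9, 2.3]
width: 0.395
gripper_force: 10.3
```

{"api": "apply_moves", "payload": {
  "commands": [
    [40, 0.001, 0.025, 0, 0],
    [40, 0.001, 0.025, 0, 0]
  ]
}}

```text
clock: 22.82
position: [0.6201, -0.0252, 0.0157]
ee_rot: [2.281, 2.148, -0.011]
force: [-2.9, -27.2, -0.5]
width: 0.405
gripper_force: 13.7
```

Stalled against the stop. Backing off, then turning back to reseat it against the fence; taking a look on the way.

{"api": "apply_moves", "payload": {
  "commands": [
    [40, 0, -0.1, 0, 0],
    [40, 0, -0.2, 0, 0],
    [55, 0, -0.2, 0.3, 0],
    [55, 0, 0, 0.8, 0],
    [55, -0.25, 0.1, 0.4, 0.35],
    [55, -0.25, 0.15, 0, 0.35],
    [55, -0.25, 0.15, 0, 0.35],
    [55, -0.25, 0.15, 0, 0.35],
    [55, -0.25, 0.15, 0, 0.35],
    [55, -0.25, 0.15, 0, 0.35],
    [55, -0.25, 0.15, 0, 0.35],
    [55, -0.1, 0.15, 0, 0.35]
  ]
}}

```text
clock: 24.32
position: [0.5096, 0.0237, 0.1062]
ee_rot: [0.342, 3.122, 0.001]
force: [0.8, 0.2, -0.3]
width: 0.552
gripper_force: 0.0
```

{"api": "apply_moves", "payload": {
  "commands": [
    [55, 0, 0, 0, 0.34],
    [55, 0, 0, 0, 0],
    [55, 0, 0, 0, 0]
  ]
}}

```text
clock: 24.7
position: [0.5104, 0.0234, 0.1055]
ee_rot: [0.091, 3.14, 0.0]
force: [-0.3, -0.8, -0.2]
width: 0.549
gripper_force: 0.0
```

```bash
python3 - <<'E'
from h import *
st=observe(); Rm=R.from_rotvec(st["ee_rot"]).as_matrix(); print("tool y",Rm[:,1])
ps=pose("scene"); im,d=imaging.get_image("scene"); g=cv2.cvtColor(im,cv2.COLOR_RGB2GRAY)
P=cloud(d,ps); X=ray(ps,np.argwhere(np.ones(g.shape))[:,::-1],.06).reshape(*g.shape,3)
m=(g<95)&(X[...,1]<.115)&(X[...,1]>-.06)&(X[...,0]>.55)&(X[...,0]<.70)
cv2.imwrite("pics/last.png",cv2.resize(im[160:250,290:410,::-1],None,fx=6,fy=6,interpolation=cv2.INTER_CUBIC))
E
```

```text
tool y [5.82128738e-02 9.98304150e-01 2.93599362e-04]
```

View pics/last.png

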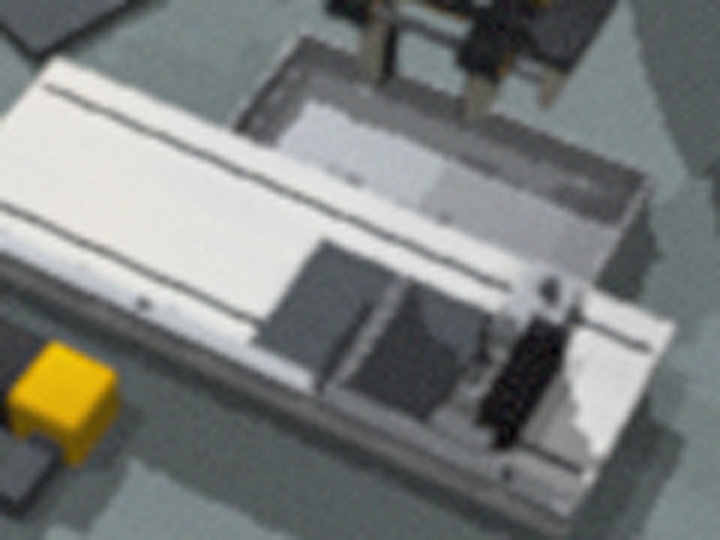

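The scene crop shows the plate (255–500, 240–415) up against the near stop piece and lever, with its long side along the fence. I'll give it a gentle push towards the fence to reseat it.

{"api": "apply_moves", "payload": {
  "commands": [
    [55, 0.33, 0.2, -0.3, 0.008],
    [55, 0, 0, -0.7, 0],
    [55, 0, 0, -0.35, 0],
    [55, 0, 0, -0.13, 0],
    [55, 0, 0, 0, 0],
    [55, 0.12, -0.006, 0, 0],
    [55, 0.1, -0.005, 0, 0]
  ]
}}

```text
clock: 25.62
position: [0.5445, 0.0352, 0.0171]
ee_rot: [0.079, 3.139, 0.001]
force: [0.8, -0.5, -0.4]
width: 0.551
gripper_force: 0.0
```

{"api": "apply_moves", "payload": {
  "commands": [
    [55, 0.08, -0.004, 0, 0],
    [55, 0.06, -0.003, 0, 0],
    [55, 0.05, -0.003, 0, 0]
  ]
}}

```text
clock: 26.0
position: [0.5547, 0.0344, 0.0162]
ee_rot: [-0.078, -3.141, -0.0]
force: [-0.2, 0.2, 0.1]
width: 0.552
gripper_force: 0.0
```

{"api": "apply_moves", "payload": {
  "commands": [
    [55, 0.05, -0.003, 0, 0],
    [55, 0.05, -0.003, 0, 0],
    [55, 0.04, -0.002, 0, 0]
  ]
}}

```text
clock: 26.38
position: [0.563, 0.034, 0.0161]
ee_rot: [-0.078, -3.141, -0.0]
force: [-0.1, 0.3, 0.1]
width: 0.549
gripper_force: 0.0
```

{"api": "apply_moves", "payload": {
  "commands": [
    [55, 0.03, 0, 0, 0],
    [55, 0.03, 0, 0, 0]
  ]
}}

```text
clock: 26.62
position: [0.5648, 0.034, 0.0158]
ee_rot: [-0.079, -3.137, -0.0]
force: [-8.2, 0.3, 6.5]
width: 0.548
gripper_force: 4.2
```

{"api": "apply_moves", "payload": {
  "commands": [
    [55, 0.03, 0, 0, 0],
    [55, 0.03, 0, 0, 0]
  ]
}}

```text
clock: 26.88
position: [0.5658, 0.0336, 0.0154]
ee_rot: [-0.079, -3.133, 0.0]
force: [-15.8, -0.3, 10.5]
width: 0.554
gripper_force: 7.7
```

{"api": "apply_moves", "payload": {
  "commands": [
    [55, -0.1, 0, 0, 0],
    [55, -0.35, 0, 0.1, 0],
    [40, 0, 0, 0.8, 0],
    [40, 0.1, -0.2, 0.5, -0.35],
    [40, 0.15, -0.2, 0, -0.35],
    [40, 0.15, -0.2, 0, -0.35],
    [40, 0.15, -0.2, 0, -0.35],
    [40, 0.15, -0.2, 0, -0.35],
    [40, 0.2, -0.2, 0, -0.35],
    [40, 0.2, -0.1, 0, -0.35],
    [40, 0.15, -0.1, 0, -0.35],
    [40, 0.1, -0.1, 0, -0.34]
  ]
}}

```text
clock: 28.38
position: [0.6248, -0.0561, 0.1002]
ee_rot: [2.28, 2.16, 0.001]
force: [-0.4, -0.3, -0.2]
width: 0.403
gripper_force: 0.0
```

{"api": "apply_moves", "payload": {
  "commands": [
    [40, 0, 0, 0, 0],
    [40, 0, 0, 0, 0]
  ]
}}

```text
clock: 28.62
position: [0.6239, -0.0557, 0.1001]
ee_rot: [-2.271, -2.171, 0.0]
force: [0.3, -0.1, 0.0]
width: 0.399
gripper_force: 0.0
```

{"api": "apply_moves", "payload": {
  "commands": [
    [40, -0.05, 0, -0.5, -0.018],
    [40, 0, 0, -0.5, 0],
    [40, 0, 0, -0.3, 0],
    [40, 0, 0, -0.11, 0],
    [40, 0, 0.1, 0, 0],
    [40, 0, 0.1, 0, 0],
    [40, 0, 0.08, 0, 0],
    [40, 0, 0.06, 0, 0],
    [40, 0, 0.05, 0, 0]
  ]
}}

```text
clock: 29.75
position: [0.6212, -0.0323, 0.0157]
ee_rot: [2.285, 2.156, 0.0]
force: [0.5, -0.4, -0.1]
width: 0.398
gripper_force: 0.0
```

{"api": "apply_moves", "payload": {
  "commands": [
    [40, 0, 0.04, 0, 0],
    [40, 0, 0.03, 0, 0]
  ]
}}

```text
clock: 30.0
position: [0.621, -0.0283, 0.0155]
ee_rot: [2.285, 2.156, -0.0]
force: [0.0, 0.4, 0.3]
width: 0.399
gripper_force: 0.0
```

{"api": "apply_moves", "payload": {
  "commands": [
    [40, 0, 0.03, 0, 0],
    [40, 0, 0.03, 0, 0]
  ]
}}

```text
clock: 30.25
position: [0.621, -0.0258, 0.0156]
ee_rot: [2.285, 2.155, -0.001]
force: [-0.0, -5.4, -0.2]
width: 0.399
gripper_force: 2.5
```

{"api": "apply_moves", "payload": {
  "commands": [
    [40, 0, 0.025, 0, 0],
    [40, 0, 0.025, 0, 0]
  ]
}}

```text
clock: 30.5
position: [0.6205, -0.0254, 0.0157]
ee_rot: [2.285, 2.151, -0.005]
force: [-0.8, -12.3, -1.4]
width: 0.397
gripper_force: 5.8
```

{"api": "apply_moves", "payload": {
  "commands": [
    [40, 0, 0.025, 0, 0],
    [40, 0, 0.025, 0, 0],
    [40, 0, 0, 0, 0]
  ]
}}

```text
clock: 30.88
position: [0.6205, -0.0254, 0.0158]
ee_rot: [2.286, 2.147, -0.008]
force: [-0.3, -15.7, -3.8]
width: 0.402
gripper_force: 8.1
```

Same stall point as before, so the plate is against the stop. Backing away and checking numerically from above.

{"api": "apply_moves", "payload": {
  "commands": [
    [40, 0, -0.1, 0, 0],
    [40, 0, -0.4, 0.1, 0],
    [40, 0, 0, 0.9, 0],
    [40, -0.2, -0.3, 0.9, 0],
    [40, -0.2, -0.3, 0.9, 0],
    [40, -0.2, -0.3, 0.9, 0],
    [40, 0, 0, 0.5, 0],
    [40, 0, 0, 0, 0],
    [40, 0, 0, 0, 0]
  ]
}}

```text
clock: 32.0
position: [0.5846, -0.103, 0.267]
ee_rot: [-2.285, -2.155, 0.0]
force: [-0.6, 0.2, -0.2]
width: 0.4
gripper_force: 0.0
```

```bash
python3 - <<'E'
from h import *
ps=pose("wrist"); im,d=imaging.get_image("wrist"); cv2.imwrite("pics/wf.png",im[:,:,::-1])
g=cv2.cvtColor(im,cv2.COLOR_RGB2GRAY).astype(np.float32); st=observe(); print(st["clock"],st["position"])
# rectify to bed-aligned top view at z=.06 : sample bed-frame grid, 0.5mm
K,o,Rm,_=ps
def proj(W):
    q=(W-o)@Rm; return np.stack([K[0,2]+K[0,0]*q[...,0]/-q[...,2],K[1,2]-K[1,1]*q[...,1]/-q[...,2]],-1).astype(np.float32)
B0=np.array([.5213,0,.06]); ex=np.array([.9985,-.0545,0]); ey=np.array([.0545,.9985,0])
def line(a,b): # intensity profile from bed pt a to b (from near edge, y) 
    n=int(np.hypot(*np.subtract(b,a))/.0005)+1; t=np.linspace(0,1,n)[:,None]; q=np.array(a)+(np.array(b)-np.array(a))*t
    uv=proj(B0+q[:,:1]*ex+q[:,1:]*ey); return q,cv2.remap(g,uv[None,:,0],uv[None,:,1],cv2.INTER_LINEAR)[0]
def edges(a,b,k=1):
    q,v=line(a,b); dv=np.gradient(cv2.GaussianBlur(v[None],(5,1),0)[0]); i=np.argsort(-abs(dv))[0]; return q[i],dv[i]
for y in np.arange(0.0,.10,.02): print("near edge @y%.2f"%y,edges((.035,y),(.075,y))[0][0].round(4), "far", edges((.135,y),(.160,y))[0][0].round(4))
for x in np.arange(.065,.145,.015): print("x%.3f -y edge"%x,edges((x,-.035),(x,.01))[0][1].round(4),"+y", edges((x,.085),(x,.125))[0][1].round(4))
q,v=line((.08,.08),(.08,.13)); print(v[::4].astype(int).tolist())
q,v=line((.12,.0),(.175,.0)); print(v[::4].astype(int).tolist())
E
python3 look.py
```

```text
32.05 [ 0.58445104 -0.10276631  0.26651453]
near edge @y0.00 0.0537 far 0.1503
near edge @y0.02 0.0537 far 0.1503
near edge @y0.04 0.0537 far 0.1508
near edge @y0.06 0.0532 far 0.1503
near edge @y0.08 0.0537 far 0.1508
x0.065 -y edge -0.009 +y 0.087
x0.080 -y edge -0.009 +y 0.087
x0.095 -y edge -0.0095 +y 0.087
x0.110 -y edge -0.0095 +y 0.087
x0.125 -y edge -0.01 +y 0.0865
x0.140 -y edge -0.009 +y 0.0865
[81, 81, 79, 81, 0, 0, 0, 0, 0, 0, 0, 0, 0, 0, 0, 0, 0, 0, 0, 0, 0, 0, 0, 0, 0, 0]
[79, 79, 80, 80, 80, 80, 79, 78, 80, 80, 80, 80, 80, 78, 75, 117, 169, 174, 171, 173, 174, 168, 132, 87, 86, 86, 86, 86]
on bed 7 [ 0.592 -0.011  0.06 ]
on bed 20 [0.599 0.006 0.06 ]
on bed 116 [0.634 0.044 0.06 ]
on bed 32 [0.631 0.005 0.06 ]
on bed 8 [ 0.65  -0.011  0.059]
on bed 20 [0.609 0.077 0.06 ]
on bed 14 [0.601 0.092 0.06 ]
on bed 22 [0.653 0.092 0.06 ]
in tray 60 [ 0.434 -0.111  0.022]
in tray 13 [ 0.404 -0.062  0.022]
in tray 15 [ 0.406 -0.016  0.017]
in tray 7 [0.41  0.04  0.024]
in tray 15 [0.412 0.084 0.02 ]
in tray 11 [ 0.496 -0.032  0.023]
in tray 42 [0.456 0.144 0.025]
in tray 7 [0.501 0.007 0.023]
in tray 6 [0.498 0.036 0.022]
```

The plate is flush on the fence and square. One more check of the stop gap from directly above it.

{"api": "apply_moves", "payload": {
  "commands": [
    [40, 0, 0.6, 0, 0],
    [40, 0, 0.8, 0, 0],
    [40, 0, 0.6, 0, 0],
    [40, 0, 0, 0, 0],
    [40, 0, 0, 0, 0]
  ]
}}

```text
clock: 32.72
position: [0.5846, 0.0165, 0.2669]
ee_rot: [-2.285, -2.156, 0.002]
force: [-0.4, -1.2, -0.3]
width: 0.396
gripper_force: 0.0
```

```bash
python3 - <<'E'
from h import *
ps=pose("wrist"); im,d=imaging.get_image("wrist"); g=cv2.cvtColor(im,cv2.COLOR_RGB2GRAY).astype(np.float32); K,o,Rm,_=ps; print(o)
B0=np.array([.5213,0,.06]); ex=np.array([.9985,-.0545,0]); ey=np.array([.0545,.9985,0])
for x in (.06,.066,.075,.085,.092,.105,.135,.142):
    y=np.arange(.098,.128,.001); W=B0+x*ex+y[:,None]*ey; q=(W-o)@Rm
    u=(K[0,2]+K[0,0]*q[:,0]/-q[:,2]).astype(np.float32); v=(K[1,2]-K[1,1]*q[:,1]/-q[:,2]).astype(np.float32)
    print(x,cv2.remap(g,u[None],v[None],cv2.INTER_LINEAR)[0].astype(int).tolist())
E
```

```text
[0.58957704 0.09316029 0.46408853]
0.06 [82, 82, 82, 82, 82, 80, 79, 78, 77, 77, 78, 77, 78, 95, 123, 138, 139, 140, 140, 140, 139, 137, 136, 136, 135, 134, 134, 134, 135, 136]
0.066 [82, 82, 82, 81, 81, 81, 77, 77, 78, 78, 76, 75, 79, 97, 124, 137, 138, 136, 136, 137, 136, 136, 136, 136, 135, 134, 134, 135, 136, 136]
0.075 [80, 81, 80, 79, 77, 76, 75, 73, 69, 67, 65, 66, 71, 82, 96, 102, 103, 104, 104, 104, 105, 105, 105, 105, 105, 105, 105, 105, 104, 105]
0.085 [80, 80, 79, 77, 74, 73, 75, 75, 75, 74, 71, 66, 59, 50, 41, 34, 34, 34, 33, 33, 36, 48, 77, 114, 146, 170, 182, 185, 184, 184]
0.092 [80, 80, 79, 80, 80, 79, 80, 80, 79, 79, 77, 75, 75, 82, 94, 102, 96, 88, 79, 78, 85, 94, 102, 114, 128, 138, 152, 175, 194, 202]
0.105 [80, 80, 81, 81, 81, 81, 81, 80, 79, 80, 80, 79, 79, 84, 97, 110, 116, 108, 92, 80, 78, 84, 92, 102, 115, 147, 178, 197, 203, 204]
0.135 [80, 80, 80, 79, 79, 79, 78, 77, 75, 75, 73, 74, 85, 110, 142, 157, 160, 157, 155, 151, 150, 150, 149, 148, 148, 149, 149, 149, 147, 146]
0.142 [80, 81, 81, 81, 80, 79, 78, 77, 76, 76, 74, 74, 89, 120, 152, 169, 172, 172, 171, 171, 171, 171, 171, 171, 171, 171, 171, 171, 171, 171]
```

```bash
python3 -c "
from cell import arm
print(arm.sign_off())"
```

```text
the job is handed in; nothing more can be done
None
```

The job is handed in: all three offcuts are in the tray, and the plate lies square and flush against the fence and the end stop. The lever angle was not read directly, but there is no visible gap at the stop, so the switch should be fully pressed; the arm never came near the can, bottle or yoke.

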